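Push a vial shuttle round the L-shaped slot of a bench reader

TASK

Bring the vial to the reading head of the bench reader: push the round shuttle with the fingertips along the long leg of the L-shaped slot to the corner, then push it along the short leg until it is fully home at the slot's end in front of the head. Only push the shuttle: do not touch the vial that stands in it, do not lift anything, and leave the things standing beside the reader where they are.

Things in the scene. Friction and masses are not known exactly. Their poses are not given: they have to be found in the camera images.
- track: Bench reader, fixed: low white case with a pale brushed-metal deck, 220 (its x) by 280 (y) mm, deck top 45 mm above the worktop. Origin: centre of its underside; x away from the robot, y left, z up. A 15 mm wide L-shaped slot is cut in the flat deck: long leg along y from (-30,-80) to the corner (-30,60), short leg along x from there to its end (30,60), in mm in this frame.
- slot_corner (a point): Corner of the slot: where its two centre lines meet, at deck height; axes as the reader's. The shuttle's pin meets the wall 1.5 mm past this point (in the reader's +y).
- slot_end (a point): End of the short leg: the shuttle's centre belongs here, at deck height; axes as the reader's. The pin meets the end wall 1.5 mm past this point (in +x). Behind it stands the reading head, a white block 26 x 60 mm, 55 mm high above the deck, its front face 54 mm beyond this point.
- shuttle: Plain grey disc, 96 mm in diameter, 22 mm high, about 0.3 kg, sliding on the deck with about 1 to 4 N; stays where it is left. Origin: centre of its underside, at deck height. A 12 mm pin under its centre runs in the slot (1.5 mm play each side); a foot below keeps it in. It may turn about its pin. Starts on the first part of the long leg, the corner on its left (reader's +y).
- vial: Small white vial with a black cap, 25 mm in diameter, 47 mm high, standing loose in the 30 mm wide, 14 mm deep cup in the middle of the shuttle; its top is 55 mm above the deck. Origin: centre of its underside, z along its length. Not to be touched by the robot.
- tub: Bystander: round white tub with lid, 53 mm in diameter, 46 mm high, on the worktop to the left of the reader. Origin: centre of its underside.
- small_bottle: Bystander: small brown bottle with a white cap, 37 mm in diameter, 83 mm high, on the worktop to the right of the reader. Origin: centre of its underside.
- timer: Bystander: flat square white timer, 63 x 63 x 21 mm, on the worktop to the right of the reader, nearer to the robot than the bottle. Origin: centre of its underside.
Things that resemble listed ones, but are neither listed nor needed, are in the scene too. Of the things that look like the shuttle, the largest one is meant.

How it is judged:
By the outcome, as a careful person would: the job done as asked, in the order asked, and still so for the second after the job is handed in, with the robot touching nothing.
It also fails if it takes over 45 s, if anything falls off the work surface, if the arm or the gripper's body presses on something with over 40 N, if the wrist force passes 120 N, or if a joint passes its speed limit or range.

ROBOT

A 7-joint arm with a two-finger parallel gripper is mounted at the origin on a cart in front of the work surface, level with it; the furniture and walls round the work are solid. World frame = base frame: x ahead of the robot, y to its left, z up, the work surface at z = 0. Lengths are in mm, angles in rad, forces in N, time in s.
With the tool pointing down it reaches from about 350 to 900 mm from the base axis. Payload 7.2 kg.
Tool frame: the origin (TCP) lies between the finger pads; the fingertips stand 14 mm ahead of it and the grasp point (between the pads) lies 5 mm behind it; z points along the fingers, y is the line along which they close (so a half turn about z gives the same grasp; the last joint's range is limited). The gripper opens to 88 mm and grips with 3 to 60 N. Pads are 20 mm wide; open, the fingers measure 115 mm over their backs; the gripper's body (75 mm by 178 mm) begins 61 mm behind the grasp point.
Start: joints at [-1.192, 0.411, -0.013, 1.596, 0.006, 1.134, -0.082], TCP at [270.06, 563.645, 236.653] pointing down, gripper open.
Joint ranges: [-2.95, 2.95], [-0.29, 1.99], [-1.47, 1.44], [0.14, 2.54], [-1.03, 4.17], [0.13, 1.85], [-2.86, 2.86]. Speed limits (rad/s): [2.39, 2.39, 3.01, 3.01, 3.14, 3.14, 3.14].

INTERFACE

Orientations are given as a unit quaternion [x, y, z, w].
In Python, from plant import manip gives the robot as it stands.
- The arm moves only by the tool carry_out, never from a script. Its argument "moves" is a list that holds one entry, the list of rows, each a list of 4 numbers: the shift along the tool's x, y, z in mm, then the turn about the tool's z in degrees. In form: [[[tx, ty, tz, turn], ...]]. A call has 1 to 20 rows; each row is the pose to reach, as a shift and turn from the pose commanded when the call began, along the tool's axes at that moment; what a row does not reach only later rows make up. A row lasts 1/12 s, in which the tool goes at most 41.7 mm and 7.16 degrees, less where a joint would pass 70% of its speed; a pose out of reach is approached as far as the arm can. A call with a gripper value outside its range is refused whole. "claw" is the finger opening in mm, from 0 to 87.8, set as the call begins (left out, the last holds). The fingers move at their own pace and stop on an object; the grip force is fixed at half the most. Time passes only in rows, so rows that repeat a pose let the fingers close. It gives the time, the measured TCP pose, the force, the opening and the grip force at its end, in the units of the state.
- manip.read_state(): the state, without advancing time (a new reading comes with each control period).
- manip.capture(name): name is "side" or "top"; returns (picture, depth): 400x640x3 uint8, red, green, blue; 400x640 float32, mm along the optical axis (not along the pixel's ray), 0 where there is no reading.
- manip.camera_model(name): a dict with "camera_matrix" (3x3 intrinsics, pixels), "extrinsics" (4x4, takes a point from camera to world coordinates). Camera axes: x right, y up, looking along -z (the intrinsics and any distortion apply to the point x, -y, -z); pixel columns grow to the right and rows downward; lengths in mm; the calibration is good to about 2 mm. A picture is of the moment at which its call begins. camera_model takes no time and is no camera call.
- manip.job_done(): hands the job in; it is judged then, once.
The state is a dict: "clock": time; "joint_positions": joint angles; "qd": joint speeds; "joint_torque": joint torques, N m; "tool_pos": TCP position; "orientation": TCP orientation; "ft_force": force on the tool from outside, world axes, zero at the start; "torque": the same for the moment, N m; "opening": opening from 0.0 (shut) to 1.0 (fully open); "grasp_force": force on a finger pad.
Only numpy, scipy, OpenCV 4.12 (cv2) and the standard library are available. Lean on these libraries where they do the work, as an engineer would, in place of code of your own. Each camera call takes 0.05 s, during which the arm holds its last target. There are 200 camera calls.

## Working session

There is one attempt and no reset: what is moved stays moved. The work goes in short steps, Python scripts to look and compute and a tool call to move; the robot and the scene stay as the last step left them, time stands still between calls to the robot, and variables do not carry over. Pictures are saved under pics/ and viewed, at most 10 in all, crops included, and the job is handed in when it is done.

Besides the shell and the picture viewer there is one more tool, called after "Call:" as name(argument=value, ...), one argument or row to a line, values as JSON. carry_out: Moves the arm, as the interface text tells. Its arguments: {"type":"object","properties":{"moves":{"type":"array","items":{"type":"array","items":{"type":"array","items":{"type":"number"}}}},"claw":{"type":"number"}},"required":["moves"]}

```bash
mkdir -p pics
python3 - <<'E'
from plant import manip
import cv2,numpy as np
for n in("top","side"):
    p,d=manip.capture(n); cv2.imwrite(f"pics/{n}0.png",p[:,:,::-1]); np.savez(f"{n}0.npz",p=p,d=d)
    m=manip.camera_model(n); print(n,m)
s=manip.read_state(); print(s)
E
```

```text
top {'camera_matrix': array([[468.97021664,   0.        , 312.43234277],
       [  0.        , 468.97021664, 197.3236998 ],
       [  0.        ,   0.        ,   1.        ]]), 'extrinsics': array([[-2.64432119e-02,  9.85724920e-01, -1.66274289e-01,
         3.40259169e+02],
       [-9.99641880e-01, -2.67580288e-02,  3.46934508e-04,
         5.99073537e+01],
       [-4.10719022e-03,  1.66223917e-01,  9.86079480e-01,
         1.20495102e+03],
       [ 0.00000000e+00,  0.00000000e+00,  0.00000000e+00,
         1.00000000e+00]])}
side {'camera_matrix': array([[519.43223154,   0.        , 326.73142816],
       [  0.        , 519.43223154, 198.63601534],
       [  0.        ,   0.        ,   1.        ]]), 'extrinsics': array([[ 9.99900303e-01, -1.38839258e-02, -2.57323977e-03,
         5.17473948e+02],
       [ 6.82644349e-03,  6.34828198e-01, -7.72623167e-01,
        -1.04938241e+03],
       [ 1.23606079e-02,  7.72528573e-01,  6.34859685e-01,
         9.77709167e+02],
       [ 0.00000000e+00,  0.00000000e+00,  0.00000000e+00,
         1.00000000e+00]])}
{'clock': 0.1, 'joint_positions': array([-1.1922108 ,  0.411833  , -0.01268556,  1.59693697,  0.00558167,
        1.13432755, -0.08221051]), 'qd': array([-0.00029657, -0.00074777,  0.00245496, -0.00309408,  0.00030136,
       -0.00032188,  0.00158291]), 'joint_torque': array([ 3.10217620e-03, -5.89104438e+01,  6.44053314e-01, -2.91706002e+01,
       -5.37783257e-02,  1.46079896e-02,  4.68110977e-05]), 'tool_pos': array([269.89717699, 563.23675277, 235.89472058]), 'orientation': array([ 2.21548276e-01,  9.75149128e-01, -7.25738078e-04, -1.14707600e-04]), 'ft_force': array([-0.20530675,  0.11512284,  0.22564652]), 'torque': array([0.00090018, 0.027275  , 0.02371955]), 'grasp_force': 0.0, 'opening': 0.9988786505152646}
```

View pics/top0.png

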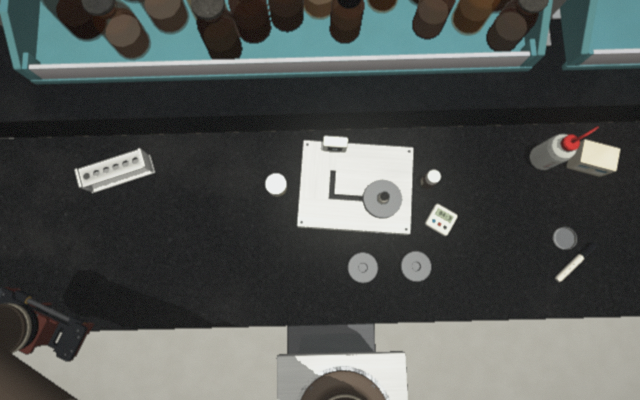

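View pics/side0.png

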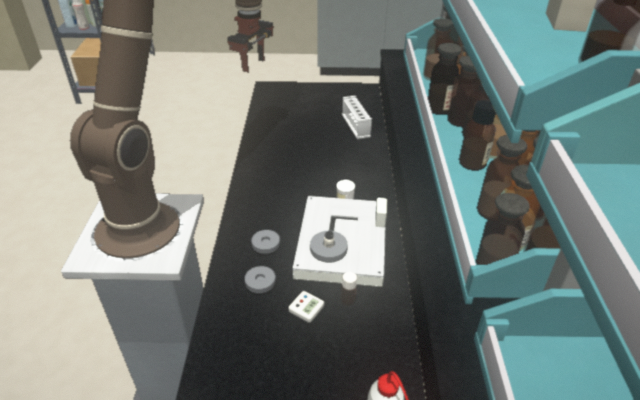

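The top view shows the reader at about (356,188), its slot corner at (333,197) and the slot end at (333,172). There are three grey discs: (382,198) on the deck with the vial in it, and (363,267) and (416,266), which are smaller and lie on the worktop. The first fits, being the largest and sitting in the slot. The crop should confirm it.

```bash
cat > h.py <<'E'
import numpy as np,cv2
from plant import manip
def ray(n,uv,z):
    m=manip.camera_model(n);K,E=m["camera_matrix"],m["extrinsics"]
    uv=np.atleast_2d(np.asarray(uv,float)); z=np.broadcast_to(z,len(uv))
    d=np.c_[(uv[:,0]-K[0,2])/K[0,0],-(uv[:,1]-K[1,2])/K[1,1],-np.ones(len(uv))]@E[:3,:3].T
    o=E[:3,3]; return o+d*((z-o[2])/d[:,2])[:,None]
def biggest(mask):
    c,_=cv2.findContours(mask.astype(np.uint8),cv2.RETR_EXTERNAL,cv2.CHAIN_APPROX_NONE)
    return max(c,key=cv2.contourArea)[:,0,:]
def world_rect(n,uv,z):
    w=ray(n,uv,z)[:,:2].astype(np.float32); return w,cv2.minAreaRect(w)
E
python3 - <<'E'
from h import *
for n,b in(("top",(285,125,460,290)),("side",(235,170,400,330))):
    f=np.load(n+"0.npz");p=f["p"];x0,y0,x1,y1=b
    g=p.astype(int);v=g.max(2)
    sub=np.zeros(v.shape,bool);sub[y0:y1,x0:x1]=1
    if n=="top":
        sub[:,420:]=0; sub[:138]=0;sub[240:]=0
        c=biggest((v>150)&sub); w,r=world_rect(n,c,45.);print(n,"deck",r)
        bx=cv2.boxPoints(r);print(bx)
        s2=np.zeros_like(sub);s2[165:205,325:365]=1
        c=biggest((v<110)&s2);w=ray(n,c,45.);print("slot x",w[:,0].min(),w[:,0].max(),"y",w[:,1].min(),w[:,1].max())
        s3=np.zeros_like(sub);s3[172:225,363:408]=1
        c=biggest((v<170)&s3);w,r=world_rect(n,c,67.);print("shuttle",cv2.minEnclosingCircle(w),r)
    cr=p[y0:y1,x0:x1,::-1];cv2.imwrite(f"pics/{n}c.png",cv2.resize(cr,None,fx=3.5,fy=3.5,interpolation=cv2.INTER_CUBIC))
f=np.load("top0.npz")
print(ray("top",[[312+21,197],[333,172],[276,184],[433,177],[441,220],[335,143]],[45,45,46,83,21,100]).round())
E
```

```text
top deck ((568.0552368164062, -50.245513916015625), (281.253662109375, 234.55029296875), 84.47235870361328)
[[ 437.77942  -178.92175 ]
 [ 671.239    -201.51505 ]
 [ 698.33105    78.430725]
 [ 464.87146   101.02402 ]]
slot x 523.0845082138917 602.1407695293004 y -67.38729815687452 17.936753802016156
shuttle ((523.161865234375, -110.84956359863281), 48.492740631103516) ((524.958984375, -108.9610595703125), (91.713134765625, 93.90713500976562), 42.62990188598633)
[[ 535.    8.   45.]
 [ 599.    6.   45.]
 [ 572.  150.   46.]
 [ 572. -236.   83.]
 [ 473. -265.   21.]
 [ 659.    1.  100.]]
```

View pics/topc.png

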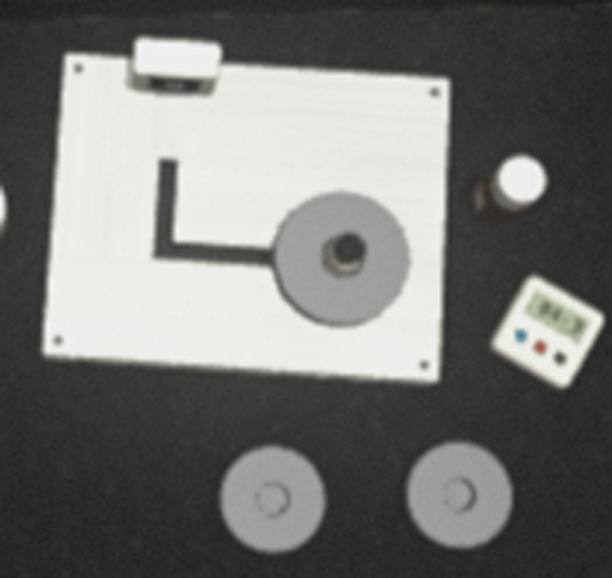

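The crop confirms it: the large disc at crop (341,258), i.e. image (382,198), carries the black-capped vial and sits in the slot. The two smaller discs stand on the worktop. Next I fit the reader pose from the deck corners, which the crop shows clearly.

Run:
```python
from h import *
f=lambda a,b:[a/3.5-.36+285,b/3.5-.36+125]
px=[f(65,53),f(449,78),f(438,382),f(42,355)]
w=ray("top",px,45)[:,:2]
L=np.array([[110,140],[110,-140],[-110,-140],[-110,140.]])
c=w.mean(0);q=w-c;th=np.arctan2((L[:,0]*q[:,1]-L[:,1]*q[:,0]).sum(),(L*q).sum())
R=np.array([[np.cos(th),-np.sin(th)],[np.sin(th),np.cos(th)]])
print(c,np.degrees(th),(w-(L@R.T+c)).round(1).tolist())
for n,p in(("corner",(-30,60)),("end",(30,60)),("start",(-30,-80))):print(n,R@p+c)
t=lambda a:((ray("top",a,45)[:,:2]-c)@R).round(1).tolist()
print("slot px corner/end edge",t([f(165,249),f(169,159)]))
im=np.load("top0.npz")["p"].astype(int);v=im.max(2)
s3=np.zeros(v.shape,bool);s3[172:225,363:408]=1
cc=biggest((v<165)&(v>60)&s3);W=ray("top",cc,67.)[:,:2];W=W[:,:]
# top edge only: far half + sides (near edge shows side wall)
a=(W-c)@R; print("shuttle extents local",a.min(0),a.max(0))
sh=np.array([a[:,0].max()-48,(a[:,1].max()+a[:,1].min())/2]);print("shuttle local",sh,"world",R@sh+c)
# orientation of tool
from scipy.spatial.transform import Rotation as Ro
print(Ro.from_quat(manip.read_state()["orientation"]).as_matrix().round(3))
```

```text
[561.91198268 -49.84814294] -5.484405428260871 [[1.1, 0.2], [1.3, -0.6], [-1.1, -0.1], [-1.2, 0.6]]
corner [537.78380475  12.74443673]
end [597.50913966   7.00994721]
start [ 524.40332919 -126.61467805]
slot px corner/end edge [[-29.2, 58.2], [37.0, 59.4]]
shuttle extents local [ -78.059133   -111.41007608] [ 13.40535977 -17.52296404]
shuttle local [-34.59464023 -64.46652006] world [ 521.31433172 -110.71317459]
[[-0.902  0.432 -0.001]
 [ 0.432  0.902 -0.001]
 [-0.    -0.001 -1.   ]]
```

Call:
carry_out(
  moves=[
    [[-29,-30,0,4],[-58,-60,0,8],[-86,-89,0,12],[-115,-119,0,16],[-144,-149,0,20],[-173,-179,0,24],[-202,-208,0,28],[-230,-238,0,32],[-259,-268,0,36],[-288,-298,0,40],[-317,-327,0,44],[-345,-357,0,48],[-374,-387,0,52],[-403,-417,0,56],[-432,-446,0,60],[-460,-476,0,64],[-489,-506,0,68],[-518,-536,0,70],[-547,-565,0,70],[-547,-565,0,70]],
  ],
  claw=0,
)

```text
clock: 1.77
tool_pos: [519.6, -190.7, 236.7]
orientation: [0.744, 0.669, -0.001, 0.002]
ft_force: [-1.0, 0.0, -0.6]
opening: 0.005
grasp_force: 0.0
```

Call:
carry_out(
  moves=[
    [[0,0,30,0],[0,0,65,0],[0,0,100,0],[0,0,130,0],[0,0,150,0],[0,0,162,0],[0,0,170,0],[0,0,170,0],[0,0,170,0]],
  ],
)

```text
clock: 2.52
tool_pos: [519.7, -182.5, 67.2]
orientation: [0.741, 0.672, 0.0, 0.0]
ft_force: [0.6, 0.7, -0.4]
opening: 0.002
grasp_force: 0.0
```

```bash
cat >> h.py <<'E'
from scipy.spatial.transform import Rotation as Ro
C=np.array([561.9,-49.85]);TH=np.radians(-5.48)
RR=np.array([[np.cos(TH),-np.sin(TH)],[np.sin(TH),np.cos(TH)]])
def where():
    s=manip.read_state();M=Ro.from_quat(s["orientation"]).as_matrix()
    print("tcp local",((s["tool_pos"][:2]-C)@RR).round(1),"z",s["tool_pos"][2].round(1),"toolx ang",np.degrees(np.arctan2(M[1,0],M[0,0])).round(2),"f",s["ft_force"].round(1))
    return M
E
python3 - <<'E'
from h import *
where()
p,d=manip.capture("side");cv2.imwrite("pics/s1.png",cv2.resize(p[170:330,220:420,::-1],None,fx=3.5,fy=3.5))
E
```

```text
tcp local [ -29.4 -136. ] z 67.2 toolx ang 84.39 f [ 0.6  0.7 -0.4]
```

View pics/s1.png

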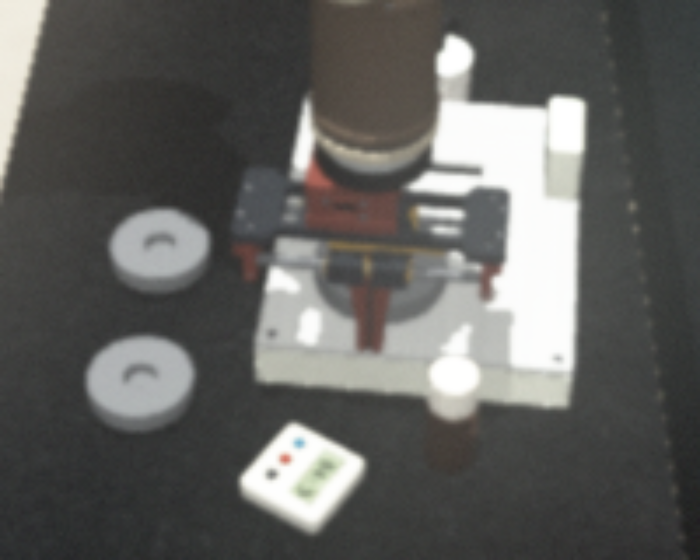

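The fingers stand clear on the deck at crop (370,340), behind the shuttle. Tool x points along the long leg.

Call:
carry_out(
  moves=[
    [[3,0,0,0],[6,0,0,0],[9,0,0,0],[11,0,0,0],[13,0,0,0],[15,0,0,0],[17,0,0,0],[20,0,0,0],[23,0,0,0],[27,0,0,0],[31,0,0,0],[35,0,0,0],[39,0,0,0],[43,0,0,0],[47,0,0,0],[51,0,0,0],[55,0,0,0],[58,0,0,0],[60,0,0,0],[60,0,0,0]],
  ],
)

```text
clock: 4.23
tool_pos: [525.4, -124.0, 67.3]
orientation: [0.741, 0.671, -0.0, 0.001]
ft_force: [-2.2, -4.1, 5.9]
opening: 0.008
grasp_force: 2.7
```

Run:
```python
from h import *
where()
p,d=manip.capture("top");cv2.imwrite("pics/t2.png",cv2.resize(p[125:290,260:460,::-1],None,fx=3.5,fy=3.5))
```

```text
tcp local [-29.3 -77.3] z 67.3 toolx ang 84.35 f [-2.2 -4.1  5.9]
```

View pics/t2.png

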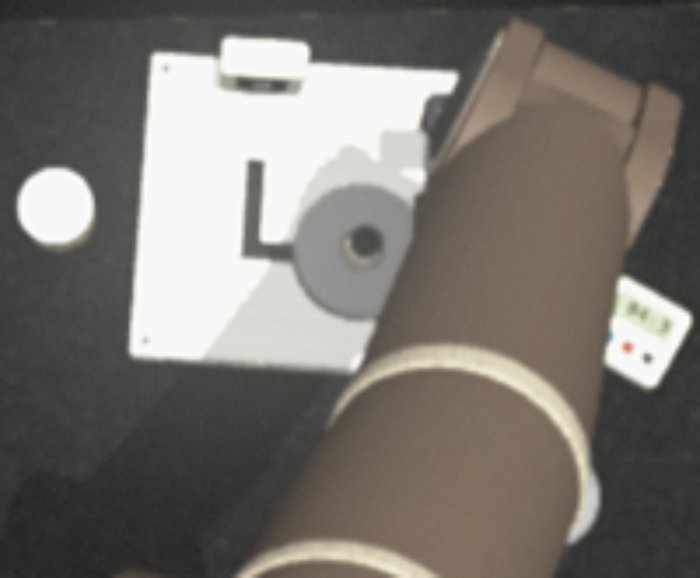

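The shuttle slides along the slot, now at crop (361,251), with the vial upright in it.

Call:
carry_out(
  moves=[
    [[2,0,0,0],[5,0,0,0],[9,0,0,0],[13,0,0,0],[17,0,0,0],[21,0,0,0],[25,0,0,0],[29,0,0,0],[33,0,0,0],[37,0,0,0],[41,0,0,0],[45,0,0,0],[49,0,0,0],[53,0,0,0],[57,0,0,0],[61,0,0,0],[65,0,0,0],[68,0,0,0],[70,0,0,0],[70,0,0,0]],
  ],
)

```text
clock: 5.95
tool_pos: [532.2, -54.0, 67.2]
orientation: [0.741, 0.671, -0.0, 0.001]
ft_force: [-0.1, -4.3, 5.4]
opening: 0.007
grasp_force: 2.4
```

```bash
cat >> h.py <<'E'
def shuttle(b,name="top"):
    p,d=manip.capture(name);v=p.astype(int).max(2);x0,y0,x1,y1=b
    cr=p[y0:y1,x0:x1,::-1];k=3.5
    m=np.zeros(v.shape,bool);m[y0:y1,x0:x1]=1
    return p,v,m
E
python3 - <<'E'
from h import *
where()
p,d=manip.capture("top")
np.savez("t3.npz",p=p,d=d)
v=p.astype(int).max(2)
# row profile through disc centre: rows 192..200
for r in(190,196,200): print(r,v[r,300:372].tolist())
E
```

```text
tcp local [-29.1  -7. ] z 67.2 toolx ang 84.35 f [-0.1 -4.3  5.4]
190 [250, 249, 247, 247, 247, 247, 247, 247, 247, 247, 247, 247, 247, 248, 248, 219, 158, 144, 146, 148, 145, 145, 146, 144, 146, 145, 144, 146, 144, 136, 124, 92, 72, 70, 68, 70, 68, 68, 75, 84, 90, 95, 97, 100, 102, 103, 105, 108, 109, 110, 112, 112, 113, 116, 115, 117, 117, 118, 121, 120, 119, 123, 122, 123, 123, 124, 125, 125, 126, 127, 125, 126]
196 [251, 248, 247, 247, 247, 247, 247, 247, 247, 247, 247, 248, 248, 235, 204, 163, 146, 145, 145, 146, 144, 144, 145, 144, 146, 144, 145, 143, 141, 134, 134, 139, 137, 123, 119, 112, 103, 91, 90, 95, 98, 100, 100, 103, 103, 109, 108, 112, 108, 112, 113, 114, 117, 117, 119, 120, 120, 122, 120, 124, 122, 123, 123, 123, 125, 123, 125, 125, 127, 126, 125, 124]
200 [249, 248, 247, 247, 247, 247, 247, 247, 247, 247, 248, 240, 219, 217, 217, 201, 149, 141, 144, 145, 144, 143, 144, 145, 143, 144, 142, 144, 143, 144, 142, 141, 136, 140, 131, 102, 90, 93, 95, 100, 98, 102, 104, 105, 109, 110, 108, 111, 114, 114, 115, 116, 117, 118, 118, 118, 120, 121, 121, 123, 122, 124, 123, 123, 124, 124, 125, 125, 126, 127, 126, 125]
```

Call:
carry_out(
  moves=[
    [[2,0,0,0],[4,0,0,0],[6,0,0,0],[7,0,0,0],[8,0,0,0],[8,0,0,0],[8,0,0,0]],
  ],
)

```text
clock: 6.58
tool_pos: [533.0, -46.1, 67.2]
orientation: [0.741, 0.671, -0.0, 0.001]
ft_force: [-1.4, -4.6, 4.2]
opening: 0.006
grasp_force: 2.6
```

Run:
```python
from h import *
where()
P=np.load("t3.npz")["p"];p,d=manip.capture("top")
for q in(P,p):
    v=q.astype(int).max(2).astype(float);out=[]
    for r in range(186,200):
        row=v[r,295:330];i=np.argmax(row<196);e=295+i-1+(row[i-1]-196)/(row[i-1]-row[i])
        out.append((ray("top",[[e,r]],67.)[0,:2]-C)@RR)
    o=np.array(out);i=o[:,1].argmax();print("left edge local",o[i],"centre y",o[i,1]-48)
```

```text
tcp local [-29.1   0.9] z 67.2 toolx ang 84.34 f [-1.4 -4.6  4.2]
left edge local [-27.60183617 155.4694182 ] centre y 107.4694181974238
left edge local [nan nan] centre y nan<stdin>:7: RuntimeWarning: divide by zero encountered in scalar divide
h.py:7: RuntimeWarning: invalid value encountered in multiply
  o=E[:3,3]; return o+d*((z-o[2])/d[:,2])[:,None]
```

Call:
carry_out(
  moves=[
    [[1,0,0,0],[2,0,0,0],[2,0,0,0],[2,0,0,0]],
  ],
)

```text
clock: 6.97
tool_pos: [533.0, -45.0, 67.2]
orientation: [0.741, 0.671, -0.0, 0.001]
ft_force: [-0.7, -6.9, 5.2]
opening: 0.006
grasp_force: 3.8
```

Run:
```python
from h import *
where()
P=np.load("t3.npz")["p"];p,d=manip.capture("top")
for q in(P,p):
    v=q.astype(int).max(2).astype(float);out=[]
    for r in range(187,199):
        row=v[r,303:330];i=np.argmax(row<196);e=303+i-1+(row[i-1]-196)/(row[i-1]-row[i])
        out.append((ray("top",[[e,r]],67.)[0,:2]-C)@RR)
    o=np.array(out);i=o[:,1].argmax();print("left edge local",o[i],"centre y",o[i,1]-48)
```

```text
tcp local [-29.2   2.1] z 67.2 toolx ang 84.31 f [-0.7 -6.9  5.2]
left edge local [-33.97161006 101.9867706 ] centre y 53.9867706010844
left edge local [-29.56553747 110.85995366] centre y 62.85995366178213
```

Call:
carry_out(
  moves=[
    [[1,0,0,0],[2,0,0,0],[2,0,0,0],[2,0,0,0]],
  ],
)

```text
clock: 7.35
tool_pos: [533.0, -44.7, 67.2]
orientation: [0.742, 0.671, -0.001, 0.002]
ft_force: [-1.4, -12.3, 5.2]
opening: 0.007
grasp_force: 6.1
```

The force rose to 12 N with no further travel, so the pin is at the corner wall. Next: back off, go round to the robot side at finger height, and turn the tool.

Call:
carry_out(
  moves=[
    [[-4,0,0,0],[-12,0,0,0],[-22,0,0,0],[-30,-5,0,0],[-32,-20,0,-6],[-32,-40,0,-12],[-32,-60,0,-18],[-32,-74,0,-24],[-28,-80,0,-30],[-20,-80,0,-36],[-10,-80,0,-42],[0,-80,0,-48],[10,-80,0,-54],[20,-80,0,-60],[30,-80,0,-66],[40,-80,0,-72],[48,-80,0,-78],[54,-80,0,-84],[55,-80,0,-90],[55,-80,0,-90]],
  ],
)

```text
clock: 9.02
tool_pos: [458.5, 21.6, 66.7]
orientation: [0.046, 0.999, 0.0, -0.0]
ft_force: [0.4, -0.8, 0.3]
opening: 0.004
grasp_force: 0.0
```

Run:
```python
from h import *
where()
p,d=manip.capture("side");cv2.imwrite("pics/s4.png",cv2.resize(p[150:310,230:430,::-1],None,fx=3.5,fy=3.5))
```

```text
tcp local [-109.8   61.3] z 66.7 toolx ang 174.7 f [ 0.4 -0.8  0.3]
```

View pics/s4.png

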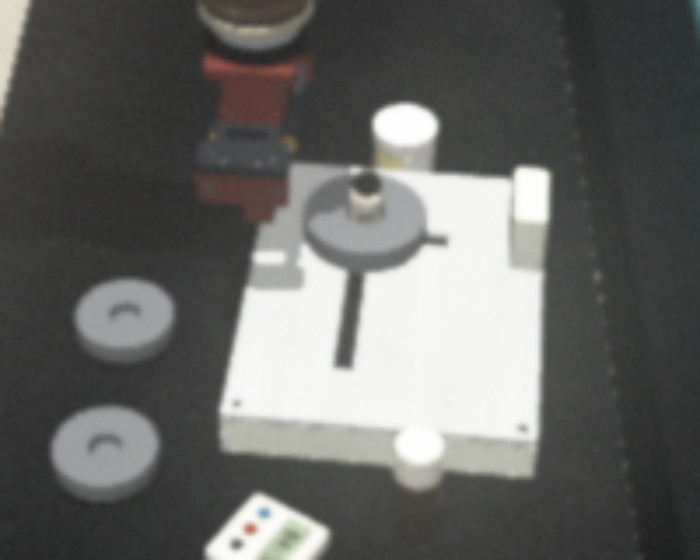

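The shuttle is at the corner, at crop (365,222), with the vial upright in it and the fingers on its robot side at (262,215). The tool's -x is now the push direction.

Call:
carry_out(
  moves=[
    [[-4,0,0,0],[-8,0,0,0],[-12,0,0,0],[-15,0,0,0],[-17,0,0,0],[-19,0,0,0],[-21,0,0,0],[-23,0,0,0],[-26,0,0,0],[-30,0,0,0],[-34,0,0,0],[-38,0,0,0],[-42,0,0,0],[-46,0,0,0],[-50,0,0,0],[-54,0,0,0],[-58,0,0,0],[-61,0,0,0],[-63,0,0,0],[-63,0,0,0]],
  ],
)

```text
clock: 10.73
tool_pos: [522.2, 15.4, 66.7]
orientation: [0.049, 0.999, -0.0, 0.0]
ft_force: [-1.5, -1.0, -0.3]
opening: 0.005
grasp_force: 0.2
```

Call:
carry_out(
  moves=[
    [[-2,0,0,0],[-5,0,0,0],[-8,0,0,0],[-11,0,0,0],[-14,0,0,0],[-16,0,0,0],[-17,0,0,0],[-17,0,0,0],[-17,0,0,0]],
  ],
)

```text
clock: 11.48
tool_pos: [538.7, 13.9, 66.6]
orientation: [0.049, 0.999, 0.0, 0.0]
ft_force: [-1.4, 1.2, 0.2]
opening: 0.003
grasp_force: 1.1
```

```bash
python3 -c "
from h import *
where()"
```

```text
tcp local [-29.2  61.2] z 66.6 toolx ang 174.4 f [-1.4  1.2  0.2]
```

Call:
carry_out(
  moves=[
    [[-1,0,0,0],[-2,0,0,0],[-3,0,0,0],[-3,0,0,0],[-3,0,0,0]],
  ],
)

```text
clock: 11.9
tool_pos: [541.1, 13.6, 66.6]
orientation: [0.049, 0.999, 0.0, -0.0]
ft_force: [-5.4, 1.4, 2.5]
opening: 0.005
grasp_force: 2.5
```

Call:
carry_out(
  moves=[
    [[-1,0,0,0],[-2,0,0,0],[-2,0,0,0],[-2,0,0,0]],
  ],
)

```text
clock: 12.23
tool_pos: [541.3, 13.6, 66.4]
orientation: [0.049, 0.999, 0.0, -0.002]
ft_force: [-10.4, 1.5, 8.6]
opening: 0.004
grasp_force: 5.3
```

The travel stopped with TCP x at about -26.6, the predicted wall contact, and the force rose to 10 N: fully home. Now retreat and look.

Call:
carry_out(
  moves=[
    [[3,0,0,0],[10,0,0,0],[25,0,0,0],[45,0,0,0],[65,0,-10,0],[75,0,-35,0],[80,0,-70,0],[80,0,-100,0],[80,-30,-120,0],[80,-70,-120,0],[80,-110,-120,0],[80,-150,-120,0],[80,-190,-120,0],[80,-220,-120,0],[80,-240,-120,0],[80,-240,-120,0]],
  ],
)

```text
clock: 13.57
tool_pos: [439.8, -223.0, 187.2]
orientation: [0.052, 0.999, -0.002, 0.001]
ft_force: [-0.5, -0.1, -0.6]
opening: 0.007
grasp_force: 0.0
```

Run:
```python
from h import *
where()
p,d=manip.capture("top");cv2.imwrite("pics/t5.png",cv2.resize(p[125:290,250:470,::-1],None,fx=3.5,fy=3.5))
p,d=manip.capture("side");cv2.imwrite("pics/s5.png",cv2.resize(p[150:330,230:430,::-1],None,fx=3,fy=3))
```

```text
tcp local [-105. -184.] z 187.2 toolx ang 174.03 f [-0.5 -0.1 -0.6]
```

View pics/t5.png

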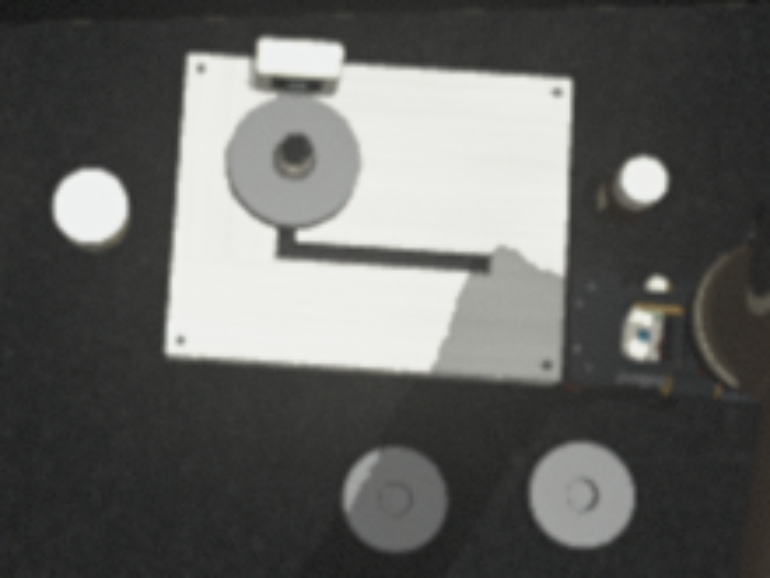

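View pics/s5.png

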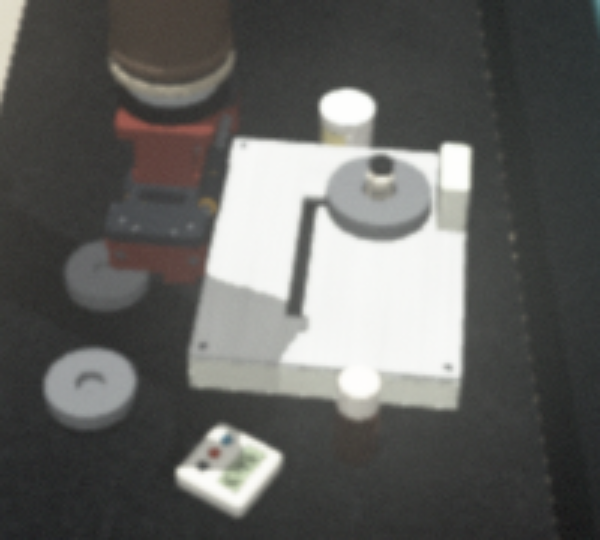

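The shuttle is home in front of the head at top crop (292,160), its vial upright at (295,150). The tub, bottle and timer have not moved, and the arm touches nothing.

```bash
python3 -c "
from plant import manip
print(manip.job_done())"
```

```text
the job is handed in; nothing more can be done
None
```

The shuttle was pushed to the corner and then fully home against the slot's end in front of the head; in the last pictures the vial was upright and the tub, bottle and timer unmoved, and the job is handed in at about 14 s.

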